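# Vent a test kiln: set the air inlet, then hold the sprung vent half open

### The job

Start cooling the test kiln: with the vent on its top still shut, turn the air inlet's handwheel clockwise (seen from above) until its pointer lines up with the raised index rib on the dial, re-gripping as often as you need. Then slide the kiln's sprung vent shutter (it has an upright wooden handle) to half open, never letting it go past three quarters open, and finish while still holding it steady at half open: do not let go. Leave the wheel as set, and do not disturb the pots and the pack of cones standing around.

Things in the scene. Friction and masses are not known exactly. Their poses are not given: they have to be found in the camera images.
- kiln: Bench kiln, fixed: metal box 264 x 264 mm, 150 mm high, pale slab top. Origin: centre of its underside; +x to its back (away from the robot at yaw 0), +y to its left. On top a dark vent slot (60 mm along x) lies under a steel shutter 90 mm wide between guide rails (along x, y = +-51 mm, 14 mm high). A raised pip on each rail marks half open: the shutter's rear edge is then level with the pips.
- vent_handle (a point): Centre of the shutter's upright wooden handle: 12 mm thick along the kiln's x (sliding direction), 50 mm wide along y, 45 mm high, standing on the shutter plate (plate top 22.5 mm below this point). Moves with the shutter; shut, it is 5 mm in front of the kiln's centre, 181.5 mm above the bench. Axes as the kiln's. 70 mm is free before and behind it; the cone pack stands 105 to 115 mm behind.
- vent_shutter (a joint): Vent shutter opening, m: 0 shut, 0.060 fully open, 0.030 half open. It opens along the kiln's -x (towards its front). A spring pulls it shut with 4 N when shut, rising by 2 N per cm to 10 N at half open and 16 N fully open; it snaps shut when let go.
- wheel_centre (a point): Centre of the air inlet's handwheel, on its upright axis at rim height (115 mm above the bench); fixed. The wheel lies level: rim of 14 mm round bar at 70 mm mean radius, hub of 16 mm radius, three spokes 10 mm thick 120 degrees apart. One spoke runs on past the rim as a 7 mm wide pointer ending 99 mm from the axis. A dial plate of 110 mm radius lies 55 mm below this point; between is open.
- index (a point): The raised index rib on the dial plate, a bar 22 x 8 mm, 20 mm high, lying radially 97 mm from the wheel's axis; the point is the middle of its top, 35 mm below the rim's centre height. Fixed to the valve.
- pointer_tip (a point): Tip of the handwheel's pointer, 99 mm from the wheel's axis, at rim height; turns with the wheel.
- handwheel (a joint): Handwheel angle, rad, growing clockwise seen from above: 0 is the closed stop, the pointer is exactly over the index rib at 3.0; far stop at 4.6. It starts between 0 and 1.0. Stiff enough (about 0.12 N m) to stay where it is left.
- cone_pack: Loose pack of three small cones on a clay bar, 22 x 70 mm, 48 mm high, standing on the kiln's top behind the vent; origin at the centre of its underside. Not to be disturbed.
- vase: Loose small clay vase, 84 mm across, 115 mm high, on the bench beyond the work; origin at the centre of its underside. Not to be disturbed.
- glaze_bowl: Loose white bowl, 90 mm across, 50 mm high, on the bench beyond the work; origin at the centre of its underside. Not to be disturbed.
- beaker: Loose clay beaker, 70 mm across, 80 mm high, on the bench beyond the work; origin at the centre of its underside. Not to be disturbed.
There are look-alikes about, which are no part of the job. Leave any red look-alike of the part that bears wheel_centre alone.

How it is judged:
By the outcome, as a careful person would: the job done as asked, in the order asked, and still so for the second after the job is handed in, while the arm keeps its last pose, push and grip.
It also fails if it takes over 72 s, if anything falls off the work surface, if the arm or the gripper's body presses on something with over 40 N, if the wrist force passes 120 N, or if a joint passes its speed limit or range.

### The arm

A 6-joint arm with a two-finger parallel gripper is mounted at the origin on the work surface. World frame = base frame: x ahead of the robot, y to its left, z up, the work surface at z = 0. Lengths are in mm, angles in rad, forces in N, time in s.
With the tool pointing down it reaches from about 400 to 925 mm from the base axis. Payload 12.5 kg.
Tool frame: the origin (TCP) lies at the very end of the fingers, on their centre line; the grasp point (between the pads) lies behind it (ctrl.grip_depth is the z of the grasp point in the tool frame, in mm); z points along the fingers, y is the direction in which the jaws open and shut (so a half turn about z gives the same grasp; the last joint's range is limited). The gripper opens to 95 mm and grips with 3 to 60 N. Pads are 20 mm wide; open, the fingers measure 119 mm over their backs; the gripper's body (75 mm by 180 mm) begins 59 mm behind the grasp point.
Start: joints at [1.165, 0.491, 1.559, -0, 1.092, -0.106], TCP at [184.564, 597.146, 214.661] pointing down, gripper open.
Joint ranges: [-3.1, 3.1], [-0.84, 2.19], [0.05, 2.79], [-1.13, 4.28], [0.06, 2.93], [-2.69, 2.69]. Speed limits (rad/s): [2.22, 2.22, 2.79, 3.14, 3.14, 3.14].

### API

Orientations are given as a rotation vector (axis times angle).
In Python, from workcell import telemetry, cams, ctrl gives the robot as it stands.
- The arm moves only by the tool step_arm, never from a script. Its argument "motion" is a list of rows, each an object with "grip": the finger opening in m, from 0 to 0.0951; "xyz": the shift along the world's x, y, z in m, a list of three; "twist": the turn about the world's z in rad. In form: [{"grip": grip, "xyz": [x, y, z], "twist": twist}, ...]. A call has 1 to 8 rows; each row shifts and turns the pose as measured when the row begins; what a row does not reach is not made up. A row lasts 1/8 s, in which the tool goes at most 62.5 mm and 10.7 degrees, less where a joint would pass 70% of its speed; a pose out of reach is approached as far as the arm can. A call is refused whole if a number of a shift passes 0.0625 or a number of a turn 0.188, either way. A call with a gripper value outside its range is refused whole. The fingers move at their own pace and stop on an object; "squeeze" is the grip in N (left out, the last holds). Time passes only in rows, so rows that do not move let the fingers close. It gives the time, the measured TCP pose, the force and the opening at its end, in the units of the state.
- telemetry.get_obs(): the state, without advancing time (a new reading comes with each control period).
- cams.snapshot(name): name is "side" or "top"; returns the picture (420x560x3 uint8, blue, green, red); there is no depth.
- cams.camera_params(name): a dict with "fx", "fy", "cx", "cy" (pixels), "origin" and "rotation" of the camera in the world. Camera axes: x right, y up, looking along -z (the intrinsics and any distortion apply to the point x, -y, -z); pixel columns grow to the right and rows downward; lengths in mm; the calibration is good to about 2 mm. A picture is of the moment at which its call begins. camera_params takes no time and is no camera call.
- ctrl.close_job(): hands the job in, once; it reports no verdict.
The state is a dict: "time_s": time; "joints": joint angles; "joint_velocities": joint speeds; "effort": joint torques, N m; "ee_pos": TCP position; "ee_rot": TCP orientation; "wrist_force": force on the tool from outside, world axes, zero at the start; "ft_torque": the same for the moment, N m; "width": finger opening in mm.
Only numpy, scipy, OpenCV 4.12 (cv2) and the standard library are available. Lean on these libraries where they do the work, as an engineer would, in place of code of your own. Each camera call takes 0.05 s, during which the arm holds its last target. There are 200 camera calls.

## Working session

There is one attempt and no reset: what is moved stays moved. The work goes in short steps, Python scripts to look and compute and a tool call to move; the robot and the scene stay as the last step left them, time stands still between calls to the robot, and variables do not carry over. Pictures are saved under pics/ and viewed, about 8 in all and at most 12, crops included, and the job is handed in when it is done.

Besides the shell and the picture viewer there is one more tool, called as name(argument=value, ...), one argument or row to a line, values as JSON. step_arm: Moves the arm, as the interface text tells. Its arguments: {"type":"object","properties":{"motion":{"type":"array"},"squeeze":{"type":"number"}},"required":["motion"]}

```bash
mkdir -p pics; ls
cat > h.py <<'E'
import numpy as np,cv2
from workcell import telemetry,cams,ctrl
def snap(n,f):
    im=cams.snapshot(n); cv2.imwrite('pics/'+f,im); return im
def ray(n,u,v):
    p=cams.camera_params(n); d=np.array([(u-p['cx'])/p['fx'],-(v-p['cy'])/p['fy'],-1.])
    return np.array(p['origin']),np.array(p['rotation'])@d
def onz(n,u,v,z):
    o,d=ray(n,u,v); return (o+d*(z-o[2])/d[2]).round(1)
def proj(n,P):
    p=cams.camera_params(n); c=np.array(p['rotation']).T@(np.array(P,float)-p['origin'])
    return np.array([p['cx']-p['fx']*c[0]/c[2],p['cy']+p['fy']*c[1]/c[2]]).round(1)
E
python3 - <<'E'
from h import *
a=snap('top','t0.png');b=snap('side','s0.png')
for n in('top','side'):print(n,cams.camera_params(n))
print(telemetry.get_obs(),ctrl.grip_depth)
E
```

```text
pics
top {'fx': 519.5482044259938, 'fy': 519.5482044259938, 'cx': 291.8948490038463, 'cy': 208.10289058971904, 'origin': array([ 366.3686091 ,   16.33021887, 1286.48863864]), 'rotation': array([ 0.06901669, -0.11767265, -1.53920075])}
side {'fx': 383.3746617874084, 'fy': 383.3746617874084, 'cx': 280.1337325684498, 'cy': 207.56859394277078, 'origin': array([ 109.81730168, -411.34532546,  824.67028894]), 'rotation': array([ 0.63174264, -0.25959768, -0.7196188 ])}
{'time_s': 0.1, 'joints': array([ 1.16538942e+00,  4.91486152e-01,  1.55937989e+00, -3.49844678e-05,
        1.09173495e+00, -1.05603480e-01]), 'joint_velocities': array([-0.00184045, -0.0014361 , -0.00181846,  0.00043374, -0.00107496,
        0.00115411]), 'effort': array([ 4.94848835e-03, -6.13622332e+01, -2.58607578e+01,  6.94514019e-02,
        4.69074247e-02, -5.51983453e-05]), 'ee_pos': array([184.4835525 , 596.92087292, 214.13131698]), 'ee_rot': array([-4.69109724e-01, -3.10614320e+00,  1.54468421e-03]), 'wrist_force': array([-0.00584675,  0.09809828, -1.04085403]), 'ft_torque': array([-0.03412847,  0.00077875,  0.06597538]), 'width': 94.7284480134477} -18.8
```

View pics/t0.png

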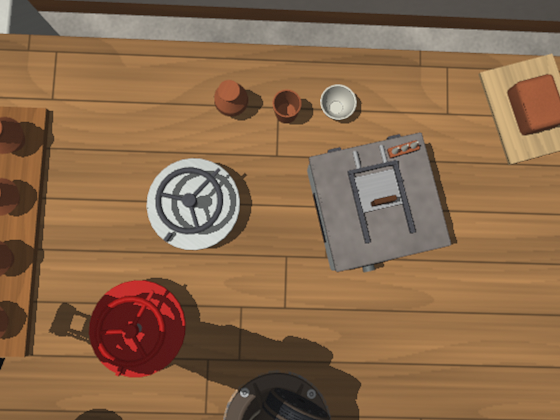

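View pics/s0.png

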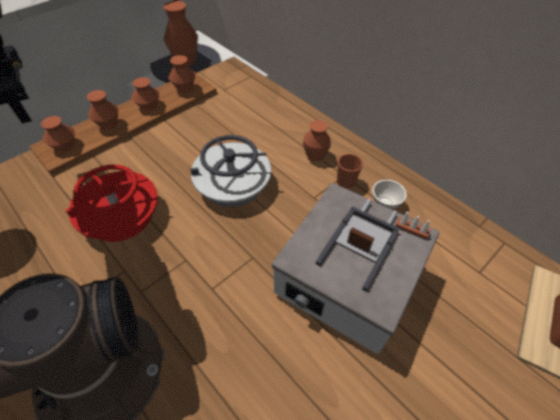

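```bash
sed -i "s/np.array(p\['rotation'\])/cv2.Rodrigues(np.array(p['rotation']))[0]/" h.py
python3 - <<'E'
from h import *
for n in('top','side'):
  print(n,proj(n,[0,0,0]),proj(n,[184,597,214]),proj(n,[500,0,0]),proj(n,[500,200,115]))
a=cv2.imread('pics/t0.png');b=cv2.imread('pics/s0.png')
f=lambda i,x,y,w,h,s:cv2.resize(i[y:y+h,x:x+w],(w*s,h*s),interpolation=cv2.INTER_CUBIC)
c=np.zeros((600,800,3),np.uint8)
for im,(x,y) in((f(a,140,145,110,110,3),(0,0)),(f(b,180,120,110,90,3),(0,330)),(f(a,300,120,156,156,3),(330,0))):
  h,w=im.shape[:2];h=min(h,600-y);w=min(w,800-x);c[y:y+h,x:x+w]=im[:h,:w]
cv2.imwrite('pics/c0.png',c)
E
```

```text
top [276.8 425.7] [-22.4 355. ] [283.  216.3] [195.3 208.3]
side [ 99.7 369.4] [ 25.  110.3] [278.7 232.6] [226.6 160.9]
```

View pics/c0.png

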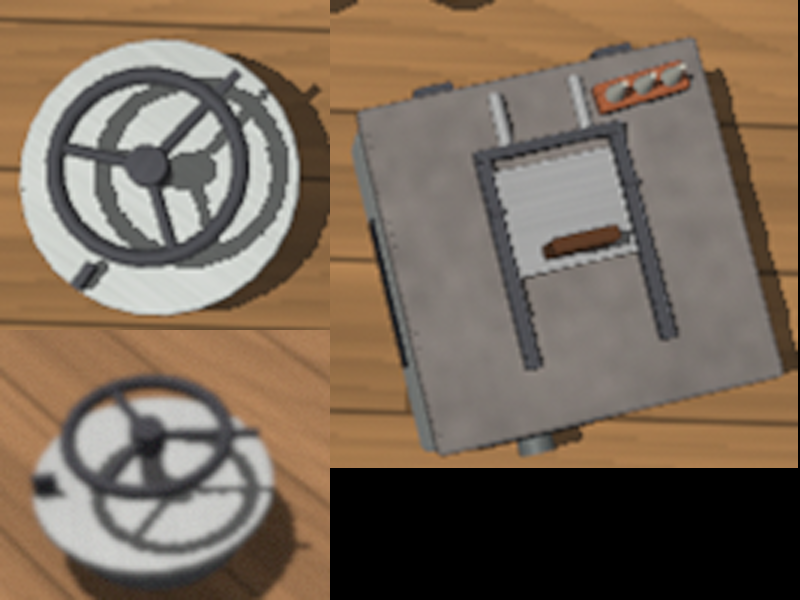

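Run:
```python
from h import *
T=lambda u,v,z,ox=140,oy=145:onz('top',ox+u/3,oy+v/3,z)
c=T(150,166,118);c2=T(148,166,115)
print('hub',c,'rim ctr',c2)
b=cv2.imread('pics/s0.png')
print('side hub proj',proj('side',[*c[:2],115]))
t=T(238,72,115);i=T(92,272,80)
print('tip',t,'idx',i,'r',np.hypot(*(t-c)[:2]),np.hypot(*(i-c)[:2]))
a=lambda p:np.arctan2(*(p-c)[[1,0]])
print('ang',a(t),a(i),'cw',(a(t)-a(i))%(2*np.pi))
K=[T(u-330,v,150,300,120) for u,v in((358,112),(695,40),(785,373),(440,452))]
print('kiln',*K,'ctr',np.mean(K,0)); d=K[0]-K[3]+K[1]-K[2];print('yaw',np.arctan2(d[1],d[0]))
y=np.arctan2(d[1],d[0]);k=np.mean(K,0);h=k-5*np.array([np.cos(y),np.sin(y),0]);h[2]=204
print('handle top pred',h,proj('top',h)-[300,120],'meas',T(585-330,236,204,300,120))
print(proj('side',h))
# spokes directions
for s in((64,150),(172,242),(220,95)): print(a(T(*s,115)))
```

```text
hub [517.5 212.2 118. ] rim ctr [517.8 214.2 115. ]
side hub proj [229.  155.3]
tip [592.  149.9 115. ] idx [438.8 258.7  80. ] r 97.11611606731397 91.41083086811977
ang -0.6964521835494947 2.6079272720023057 cw 2.978805851627786
kiln [618.5 -53.  150. ] [ 682.7 -306.   150. ] [ 433.7 -372.2  150. ] [ 369.  -118.5  150. ] ctr [ 525.975 -212.425  150.   ]
yaw 0.2582911381638528
handle top pred [ 521.14086059 -213.70214375  204.        ] [85.7 79.6] meas [ 523.  -212.1  204. ]
[361.5 233.7]
1.4133321783326127
-2.8209025441827085
-0.7203343234210529
```

step_arm(
  motion=[
    {"grip":0,"xyz":[0.042,-0.042,0],"twist":0},
    {"grip":0,"xyz":[0.042,-0.042,0],"twist":0},
    {"grip":0,"xyz":[0.042,-0.042,0],"twist":0},
    {"grip":0,"xyz":[0.042,-0.042,0],"twist":0},
    {"grip":0,"xyz":[0.042,-0.042,0],"twist":0},
    {"grip":0,"xyz":[0.042,-0.042,0],"twist":0},
    {"grip":0,"xyz":[0.042,-0.042,0],"twist":0},
    {"grip":0,"xyz":[0.042,-0.042,0],"twist":0},
  ],
  squeeze=10,
)

```text
time_s: 1.1
ee_pos: [525.9, 251.5, 211.9]
ee_rot: [-0.458, -3.106, 0.004]
wrist_force: [-0.4, 0.9, -0.5]
width: 20.2
```

step_arm(
  motion=[
    {"grip":0,"xyz":[0.031,-0.025,0],"twist":0},
    {"grip":0,"xyz":[0,0,0],"twist":0},
  ],
)

```text
time_s: 1.35
ee_pos: [559.8, 222.3, 210.9]
ee_rot: [-0.465, -3.104, 0.006]
wrist_force: [0.1, 0.5, 0.1]
width: 2.2
```

Run:
```python
from h import *
o=telemetry.get_obs();print(o['ee_pos'],o['width'],o['joints'])
a=snap('top','t1.png');b=snap('side','s1.png')
f=lambda i,x,y:cv2.resize(i[y:y+150,x:x+130],(390,450))
cv2.imwrite('pics/c1.png',np.hstack([f(a,130,110),f(b,170,60)]))
```

```text
[559.81344154 222.33242048 210.94257808] 2.173388953812996 [ 0.2693214   0.46393552  1.61808313 -0.00225512  1.06381021 -1.00275934]
```

View pics/c1.png

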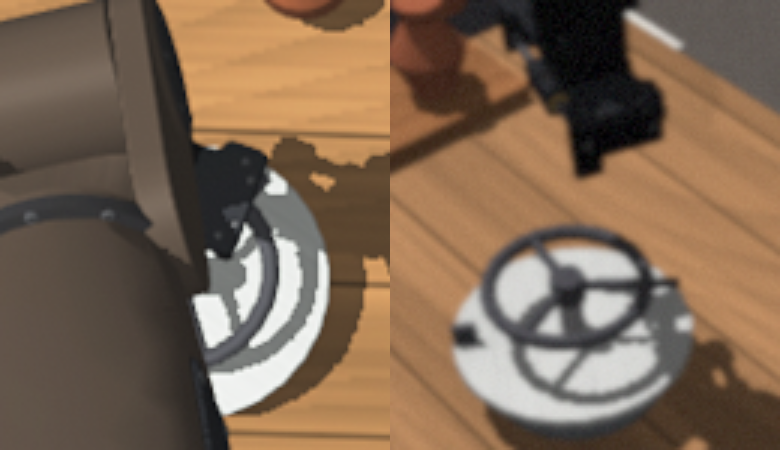

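step_arm(
  motion=[
    {"grip":0,"xyz":[-0.002,0.004,-0.05],"twist":0},
    {"grip":0,"xyz":[0,0,-0.04],"twist":0},
    {"grip":0,"xyz":[0,0,-0.022],"twist":0},
    {"grip":0,"xyz":[0,0,0],"twist":0},
  ],
)

```text
time_s: 1.95
ee_pos: [551.7, 232.9, 97.5]
ee_rot: [-0.453, -3.106, 0.004]
wrist_force: [0.1, -0.2, 0.5]
width: 0.1
```

step_arm(
  motion=[
    {"grip":0,"xyz":[0.0047,-0.0068,0],"twist":0},
    {"grip":0,"xyz":[0.0018,-0.008,0],"twist":0},
    {"grip":0,"xyz":[0.0002,-0.0082,0],"twist":0},
    {"grip":0,"xyz":[-0.0014,-0.008,0],"twist":0},
    {"grip":0,"xyz":[-0.003,-0.0077,0],"twist":0},
    {"grip":0,"xyz":[-0.0045,-0.0068,0],"twist":0},
    {"grip":0,"xyz":[-0.0057,-0.0059,0],"twist":0},
  ],
)

```text
time_s: 2.82
ee_pos: [546.5, 180.7, 102.3]
ee_rot: [0.453, 3.101, 0.007]
wrist_force: [3.1, 3.0, -1.6]
width: 0.6
```

step_arm(
  motion=[
    {"grip":0,"xyz":[-0.0082,-0.0031,-0.004],"twist":0},
    {"grip":0,"xyz":[-0.0075,-0.0034,-0.003],"twist":0},
    {"grip":0,"xyz":[-0.008,-0.0019,-0.001],"twist":0},
    {"grip":0,"xyz":[-0.0081,-0.0002,-0.001],"twist":0},
    {"grip":0,"xyz":[-0.0081,0.0014,-0.001],"twist":0},
    {"grip":0,"xyz":[-0.0076,0.0029,-0.001],"twist":0},
    {"grip":0,"xyz":[-0.0069,0.0044,-0.001],"twist":0},
    {"grip":0,"xyz":[-0.0059,0.0057,-0.001],"twist":0},
  ],
)

```text
time_s: 3.82
ee_pos: [485.0, 184.9, 90.1]
ee_rot: [0.454, 3.094, 0.008]
wrist_force: [3.4, -2.3, 1.3]
width: 0.5
```

step_arm(
  motion=[
    {"grip":0,"xyz":[-0.0032,0.008,0.001],"twist":0},
    {"grip":0,"xyz":[-0.0033,0.0075,0.001],"twist":0},
    {"grip":0,"xyz":[-0.0017,0.008,0.001],"twist":0},
    {"grip":0,"xyz":[0,0,0],"twist":0},
  ],
)

```text
time_s: 4.32
ee_pos: [473.9, 210.3, 92.3]
ee_rot: [0.453, 3.099, 0.005]
wrist_force: [1.3, 0.5, -0.6]
width: 0.3
```

Run:
```python
from h import *
b=snap('side','s2.png')
cv2.imwrite('pics/c2.png',cv2.resize(b[100:220,170:290],(600,600),interpolation=cv2.INTER_CUBIC))
C=np.array([517.5,213])
pr=lambda r,t,z:(proj('side',[*(C+r*np.array([np.cos(t),np.sin(t)])),z])-[170,100])*5
for t in(2.6,2.8,3.0):print(t,pr(99,t,115),pr(63,t,115),'idx',pr(97,t,80))
```

```text
2.6 [104.5 302. ] [174.  292.5] idx [119.5 348.5]
2.8 [111. 328.] [178.5 309. ] idx [126. 374.]
3.0 [125.  352.5] [188. 324.] idx [139.5 397.5]
```

View pics/c2.png

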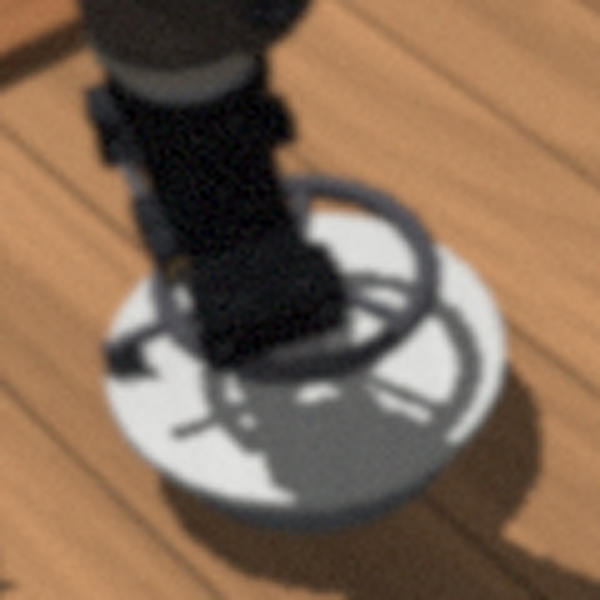

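step_arm(
  motion=[
    {"grip":0,"xyz":[0.001,0.003,0],"twist":0},
    {"grip":0,"xyz":[0,0,0],"twist":0},
    {"grip":0,"xyz":[0,-0.007,0],"twist":0},
    {"grip":0,"xyz":[0,-0.002,0.04],"twist":0},
    {"grip":0,"xyz":[0,0,0.06],"twist":0},
    {"grip":0,"xyz":[0,-0.03,0.05],"twist":0},
    {"grip":0,"xyz":[0,-0.06,0.02],"twist":0},
    {"grip":0,"xyz":[0,-0.06,0],"twist":0},
  ],
)

```text
time_s: 5.38
ee_pos: [474.1, 51.6, 266.8]
ee_rot: [0.446, 3.099, 0.003]
wrist_force: [0.8, -1.2, -0.5]
width: 0.3
```

step_arm(
  motion=[
    {"grip":0,"xyz":[0,-0.06,0],"twist":0},
    {"grip":0,"xyz":[0,-0.05,0],"twist":0},
    {"grip":0,"xyz":[0,0,0],"twist":0},
  ],
)

```text
time_s: 5.75
ee_pos: [473.1, -66.1, 267.7]
ee_rot: [0.454, 3.095, 0.003]
wrist_force: [0.3, 0.6, -0.4]
width: 0.3
```

Run:
```python
from h import *
print(telemetry.get_obs()['ee_pos'])
b=snap('side','s3.png');a=snap('top','t3.png')
f=lambda i,x,y,s:cv2.resize(i[y:y+100,x:x+100],(400,400),interpolation=cv2.INTER_CUBIC)
cv2.imwrite('pics/c3.png',np.hstack([f(a,143,153,4),f(b,180,110,4)]))
```

```text
[473.10249102 -66.14148511 267.68004306]
```

View pics/c3.png

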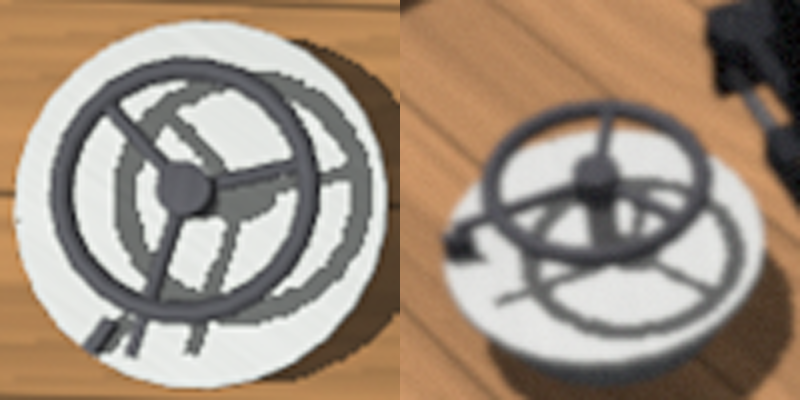

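```bash
cat > m.py <<'E'
from h import *
def grid(im,n,z,cx=517.5,cy=213,R=125,s=4):
    # rectify plane z to metric map: s px/mm, row down=-x, col right=-y
    src=[];dst=[]
    for dx,dy in((-R,-R),(-R,R),(R,R),(R,-R)):
        src.append(proj(n,[cx+dx,cy+dy,z]));dst.append([(R-dy)*s,(R-dx)*s])
    H=cv2.getPerspectiveTransform(np.float32(src),np.float32(dst))
    return cv2.warpPerspective(im,H,(2*R*s,2*R*s),flags=cv2.INTER_CUBIC)
E
python3 - <<'E'
from m import *
def prof(im,n,z,r,lo,hi,C):
    g=cv2.GaussianBlur(cv2.cvtColor(im,cv2.COLOR_BGR2GRAY),(0,0),.5)
    out=[]
    for t in np.arange(lo,hi,.025):
        u,v=proj(n,[C[0]+r*np.cos(t),C[1]+r*np.sin(t),z]); out.append(int(cv2.getRectSubPix(g,(1,1),(float(u),float(v)))[0,0]))
    return out
t0=cv2.imread('pics/t0.png');t3=cv2.imread('pics/t3.png');s0=cv2.imread('pics/s0.png');s3=cv2.imread('pics/s3.png')
# axis check: ellipse of dial (white mask) in top at z=60, and in side
for n,im in(('top',t3),('side',s3)):
    x0,y0=(143,153) if n=='top' else (180,110)
    w=im[y0:y0+100,x0:x0+100]; m=((w.min(2)>170)*255).astype(np.uint8)
    p=max(cv2.findContours(m,0,2)[0],key=cv2.contourArea); (cx,cy),_,_=cv2.fitEllipse(cv2.convexHull(p))
    print(n,'dial ctr',onz(n,cx+x0,cy+y0,60))
C=(517,213.5)
print('t', [round(x,2) for x in np.arange(2.2,3.1,.025)])
for r in(92,97,102):print('rib top z70',r,prof(t0,'top',70,r,2.2,3.1,C))
for r in(92,97):print('rib side z75',r,prof(s0,'side',75,r,2.2,3.1,C))
for r in(84,90,95):print('ptr top',r,prof(t3,'top',115,r,2.2,3.1,C))
for r in(84,90,95):print('ptr side',r,prof(s3,'side',115,r,2.2,3.1,C))
E
```

```text
top dial ctr [517.1 215.8  60. ]
side dial ctr [512.1 199.2  60. ]
t [np.float64(2.2), np.float64(2.22), np.float64(2.25), np.float64(2.28), np.float64(2.3), np.float64(2.32), np.float64(2.35), np.float64(2.37), np.float64(2.4), np.float64(2.42), np.float64(2.45), np.float64(2.47), np.float64(2.5), np.float64(2.52), np.float64(2.55), np.float64(2.57), np.float64(2.6), np.float64(2.62), np.float64(2.65), np.float64(2.67), np.float64(2.7), np.float64(2.72), np.float64(2.75), np.float64(2.77), np.float64(2.8), np.float64(2.82), np.float64(2.85), np.float64(2.87), np.float64(2.9), np.float64(2.92), np.float64(2.95), np.float64(2.97), np.float64(3.0), np.float64(3.02), np.float64(3.05), np.float64(3.07)]
rib top z70 92 [210, 210, 210, 210, 210, 211, 210, 209, 209, 210, 205, 167, 111, 85, 77, 54, 55, 80, 106, 166, 210, 212, 212, 212, 212, 213, 213, 212, 212, 211, 211, 211, 211, 211, 213, 213]
rib top z70 97 [211, 209, 208, 207, 206, 206, 206, 207, 206, 207, 206, 185, 123, 89, 78, 57, 54, 82, 104, 166, 205, 209, 208, 208, 208, 208, 209, 209, 211, 212, 213, 213, 214, 213, 212, 212]
rib top z
[... 980 characters left out ...]
, 230, 231, 231, 231, 231, 232, 232, 206, 137, 103, 89, 65, 71, 99, 131, 194, 199, 142, 107, 118, 182, 227, 234, 234, 234, 234, 233, 233]
ptr side 84 [135, 142, 149, 153, 155, 155, 154, 155, 156, 161, 165, 173, 182, 189, 200, 209, 213, 218, 220, 219, 217, 204, 188, 159, 133, 111, 92, 99, 115, 145, 173, 194, 210, 215, 220, 222]
ptr side 90 [149, 154, 154, 153, 151, 148, 147, 147, 148, 150, 153, 156, 159, 163, 168, 175, 181, 190, 199, 205, 208, 206, 191, 169, 139, 112, 86, 74, 78, 88, 107, 118, 133, 150, 164, 179]
ptr side 95 [155, 154, 151, 149, 147, 148, 149, 151, 154, 155, 156, 157, 158, 158, 158, 159, 161, 164, 170, 176, 181, 185, 184, 166, 146, 122, 98, 78, 70, 63, 64, 62, 62, 63, 67, 83]
```

step_arm(
  motion=[
    {"grip":0,"xyz":[0.002,0.06,0],"twist":0},
    {"grip":0,"xyz":[0.002,0.06,0],"twist":0},
    {"grip":0,"xyz":[0.002,0.06,-0.02],"twist":0},
    {"grip":0,"xyz":[0.002,0.05,-0.03],"twist":0},
    {"grip":0,"xyz":[0,0.015,0],"twist":0},
    {"grip":0,"xyz":[0,0,0],"twist":0},
  ],
)

```text
time_s: 6.6
ee_pos: [478.4, 191.5, 218.0]
ee_rot: [0.44, 3.095, 0.006]
wrist_force: [-0.9, -0.1, 0.2]
width: 0.4
```

step_arm(
  motion=[
    {"grip":0,"xyz":[0.005,-0.003,-0.05],"twist":0},
    {"grip":0,"xyz":[0,0,-0.05],"twist":0},
    {"grip":0,"xyz":[0,0,-0.02],"twist":0},
    {"grip":0,"xyz":[0,0,0],"twist":0},
  ],
)

```text
time_s: 7.1
ee_pos: [485.4, 185.5, 99.1]
ee_rot: [0.442, 3.088, 0.01]
wrist_force: [0.1, -0.4, 0.3]
width: 0.7
```

step_arm(
  motion=[
    {"grip":0,"xyz":[-0.0045,0.008,-0.003],"twist":0},
    {"grip":0,"xyz":[-0.003,0.008,-0.002],"twist":0},
    {"grip":0,"xyz":[-0.0015,0.006,0],"twist":0},
    {"grip":0,"xyz":[0,0,0],"twist":0},
    {"grip":0,"xyz":[0,0,0],"twist":0},
  ],
)

```text
time_s: 7.72
ee_pos: [477.3, 209.0, 97.8]
ee_rot: [0.441, 3.082, 0.013]
wrist_force: [-0.5, 0.1, -1.4]
width: 0.6
```

step_arm(
  motion=[
    {"grip":0,"xyz":[0,0.004,0],"twist":0},
    {"grip":0,"xyz":[0,0.004,-0.002],"twist":0},
    {"grip":0,"xyz":[0,0.003,0],"twist":0},
  ],
)

```text
time_s: 8.1
ee_pos: [477.3, 219.7, 95.8]
ee_rot: [0.442, 3.082, 0.012]
wrist_force: [1.0, -6.5, 0.1]
width: 0.6
```

```bash
cat > p.py <<'E'
from m import *
def ptr(f):
    im=snap('side',f); g=cv2.cvtColor(im,6); 
    for r in(80,84,88):
        o=[]
        for t in np.arange(2.3,3.1,.025):
            u,v=proj('side',[517+r*np.cos(t),213.5+r*np.sin(t),115]);o.append(int(cv2.getRectSubPix(g,(1,1),(float(u),float(v)))[0,0]))
        print(r,o)
    print(telemetry.get_obs()['ee_pos'],telemetry.get_obs()['wrist_force'])
if __name__=='__main__':
    import sys;ptr(sys.argv[1])
E
python3 p.py s4.png
```

```text
80 [138, 143, 150, 155, 160, 169, 177, 185, 189, 188, 180, 163, 140, 115, 95, 80, 96, 113, 142, 175, 190, 201, 204, 209, 209, 209, 210, 211, 210, 211, 211, 210, 211]
84 [148, 149, 148, 148, 149, 153, 157, 165, 171, 174, 171, 161, 141, 116, 98, 90, 96, 120, 149, 178, 201, 207, 213, 212, 212, 209, 208, 209, 212, 212, 215, 216, 216]
88 [146, 143, 140, 140, 141, 141, 145, 151, 154, 155, 151, 143, 126, 107, 88, 85, 94, 120, 153, 186, 199, 210, 206, 199, 187, 174, 168, 164, 169, 180, 189, 199, 206]
[477.33284296 220.05342318  95.82220853] [-0.96047661 -2.41385131  0.47056793]
```

step_arm(
  motion=[
    {"grip":0,"xyz":[0.0003,0.002,0],"twist":0},
    {"grip":0,"xyz":[0.0003,0.0015,0],"twist":0},
    {"grip":0,"xyz":[0,0,0],"twist":0},
  ],
)

```text
time_s: 8.52
ee_pos: [477.9, 223.4, 95.5]
ee_rot: [0.442, 3.083, 0.011]
wrist_force: [0.2, -2.5, 0.4]
width: 0.6
```

```bash
python3 p.py s5.png
```

```text
80 [136, 139, 146, 148, 150, 144, 135, 120, 103, 89, 86, 91, 115, 142, 169, 188, 197, 205, 206, 208, 209, 209, 208, 209, 210, 210, 210, 211, 211, 212, 212, 211, 211]
84 [149, 149, 148, 146, 143, 136, 127, 112, 97, 85, 85, 92, 118, 150, 176, 198, 209, 216, 217, 217, 218, 217, 214, 212, 212, 210, 208, 210, 214, 214, 216, 217, 216]
88 [148, 145, 142, 140, 137, 132, 124, 112, 98, 85, 81, 88, 117, 150, 183, 199, 211, 214, 215, 216, 216, 216, 208, 199, 185, 173, 169, 166, 170, 181, 189, 198, 205]
[477.89841147 223.41009652  95.5308858 ] [-0.02709171 -2.90163829  0.92219497]
```

step_arm(
  motion=[
    {"grip":0,"xyz":[0,-0.008,0],"twist":0},
    {"grip":0,"xyz":[0,-0.004,0.04],"twist":0},
    {"grip":0,"xyz":[0,0,0.06],"twist":0},
    {"grip":0,"xyz":[0,-0.03,0.05],"twist":0},
    {"grip":0.04,"xyz":[0,-0.06,0.02],"twist":-0.18},
    {"grip":0.06,"xyz":[0,-0.06,0],"twist":-0.18},
    {"grip":0.06,"xyz":[0,-0.06,0],"twist":-0.18},
    {"grip":0.06,"xyz":[0,-0.05,0],"twist":-0.18},
  ],
)

```text
time_s: 9.57
ee_pos: [476.3, -54.1, 270.9]
ee_rot: [1.518, 2.714, 0.001]
wrist_force: [0.1, 0.8, -0.3]
width: 35.4
```

Run:
```python
from m import *
o=telemetry.get_obs();print(o['ee_pos'],o['ee_rot'],o['joints'][5],o['width'])
b=snap('side','s6.png');a=snap('top','t6.png')
f=lambda i,x,y:cv2.resize(i[y:y+50,x:x+50],(400,400),interpolation=cv2.INTER_CUBIC)
cv2.imwrite('pics/c6.png',np.hstack([f(a,153,200),f(b,185,140)]))
g=cv2.cvtColor(a,6)
for z,r in((115,84),(115,90),(115,95),(80,92),(80,100),(80,104)):
    print(z,r,[int(cv2.getRectSubPix(g,(1,1),tuple(map(float,proj('top',[517+r*np.cos(t),213.5+r*np.sin(t),z]))))[0,0]) for t in np.arange(2.3,2.8,.02)])
```

```text
[476.26678899 -54.0655407  270.92447101] [1.51829474e+00 2.71381894e+00 1.14809792e-03] -0.79309247929509 35.434327388660215
115 84 [231, 230, 230, 230, 230, 230, 231, 232, 232, 221, 161, 110, 97, 86, 72, 113, 133, 122, 86, 72, 68, 84, 102, 104, 128]
115 90 [233, 232, 232, 232, 231, 230, 230, 231, 233, 227, 189, 129, 99, 92, 82, 85, 97, 101, 85, 51, 56, 87, 107, 151, 205]
115 95 [230, 229, 229, 230, 230, 231, 231, 231, 232, 232, 197, 127, 101, 92, 82, 89, 99, 101, 82, 55, 68, 96, 104, 152, 209]
80 92 [232, 232, 232, 232, 234, 224, 186, 123, 100, 93, 82, 85, 97, 101, 86, 52, 56, 88, 104, 137, 210, 232, 234, 233, 233]
80 100 [231, 232, 232, 232, 232, 233, 219, 174, 129, 137, 118, 91, 96, 100, 88, 58, 64, 91, 117, 183, 230, 234, 232, 232, 232]
80 104 [232, 232, 235, 234, 233, 233, 234, 234, 230, 232, 209, 148, 107, 98, 85, 66, 111, 175, 223, 237, 234, 234, 232, 234, 234]
```

View pics/c6.png

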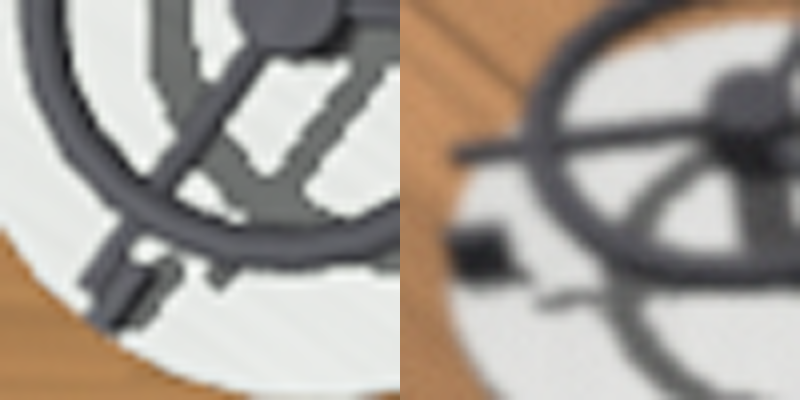

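step_arm(
  motion=[
    {"grip":0.06,"xyz":[0.015,-0.05,0],"twist":-0.15},
    {"grip":0.06,"xyz":[0.015,-0.05,0],"twist":-0.14},
    {"grip":0.06,"xyz":[0.016,-0.05,0],"twist":0},
    {"grip":0.06,"xyz":[0,-0.003,-0.02],"twist":0},
    {"grip":0.06,"xyz":[0,0,0],"twist":0},
  ],
)

```text
time_s: 10.3
ee_pos: [523.4, -212.2, 250.0]
ee_rot: [1.902, 2.46, -0.003]
wrist_force: [-0.0, -0.2, -0.6]
width: 60.3
```

Run:
```python
from m import *
o=telemetry.get_obs();r=o['ee_rot'];print(o['ee_pos'],r,'yangle',2*np.arctan2(r[1],r[0])-np.pi/2,o['width'])
y=.258;ex=np.array([np.cos(y),np.sin(y)]);print('tcp rel handle in kiln axes',ex@(o['ee_pos'][:2]-[522,-213]),[-ex[1],ex[0]]@(o['ee_pos'][:2]-[522,-213]))
b=snap('side','s7.png')
cv2.imwrite('pics/c7.png',cv2.resize(b[130:350,260:460],(545,600),interpolation=cv2.INTER_CUBIC))
```

```text
[ 523.36943559 -212.23274139  250.03128404] [ 1.90195975  2.46026196 -0.00290665] yangle 0.2545874398411829 60.267197044616104
tcp rel handle in kiln axes 1.5198742202432356 0.392456308633011
```

View pics/c7.png

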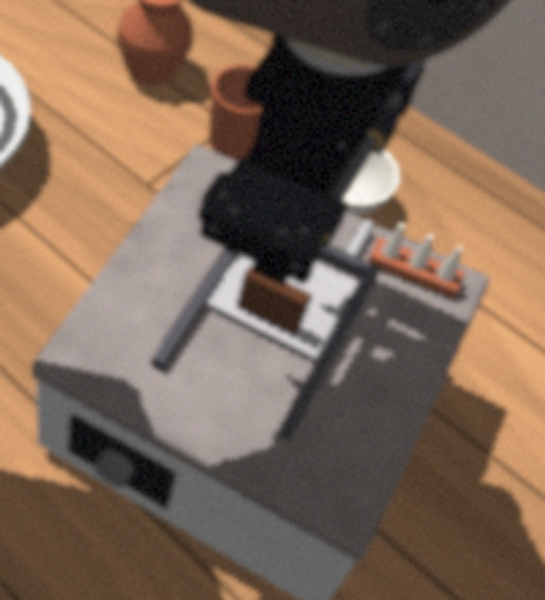

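step_arm(
  motion=[
    {"grip":0.06,"xyz":[-0.001,0,-0.04],"twist":0},
    {"grip":0.06,"xyz":[0,0,-0.025],"twist":0},
    {"grip":0.06,"xyz":[0,0,0],"twist":0},
  ],
)

```text
time_s: 10.72
ee_pos: [524.1, -210.2, 188.1]
ee_rot: [1.892, 2.459, -0.0]
wrist_force: [-0.1, 0.6, 0.1]
width: 60.1
```

step_arm(
  motion=[
    {"grip":0.06,"xyz":[-0.002,-0.002,-0.016],"twist":0},
    {"grip":0.06,"xyz":[0,0,0],"twist":0},
    {"grip":0.03,"xyz":[0,0,0],"twist":0},
    {"grip":0.022,"xyz":[0,0,0],"twist":0},
    {"grip":0.02,"xyz":[0,0,0],"twist":0},
  ],
  squeeze=40,
)

```text
time_s: 11.35
ee_pos: [523.4, -212.1, 175.0]
ee_rot: [1.887, 2.457, 0.001]
wrist_force: [-0.7, 0.4, -0.3]
width: 34.9
```

step_arm(
  motion=[
    {"grip":0.03,"xyz":[0,0,-0.004],"twist":0},
    {"grip":0.02,"xyz":[0,0,0],"twist":0},
    {"grip":0.015,"xyz":[0,0,0],"twist":0},
    {"grip":0.0,"xyz":[0,0,0],"twist":0},
    {"grip":0.0,"xyz":[0,0,0],"twist":0},
    {"grip":0.0,"xyz":[0,0,0],"twist":0},
  ],
  squeeze=45,
)

```text
time_s: 12.1
ee_pos: [522.8, -212.3, 170.7]
ee_rot: [1.887, 2.458, -0.001]
wrist_force: [1.4, 0.3, 0.6]
width: 12.0
```

step_arm(
  motion=[
    {"grip":0.0,"xyz":[-0.0097,-0.0026,0],"twist":0},
    {"grip":0.0,"xyz":[-0.0077,-0.002,0],"twist":0},
    {"grip":0.0,"xyz":[-0.0058,-0.0015,0],"twist":0},
    {"grip":0.0,"xyz":[0,0,0],"twist":0},
  ],
)

```text
time_s: 12.6
ee_pos: [502.0, -217.8, 170.8]
ee_rot: [1.884, 2.454, 0.005]
wrist_force: [8.0, 3.3, -3.1]
width: 12.6
```

step_arm(
  motion=[
    {"grip":0.0,"xyz":[-0.0055,-0.0015,0],"twist":0},
    {"grip":0.0,"xyz":[-0.0025,-0.0007,0],"twist":0},
    {"grip":0.0,"xyz":[0,0,0],"twist":0},
  ],
)

```text
time_s: 12.98
ee_pos: [496.7, -219.2, 170.8]
ee_rot: [1.882, 2.45, 0.012]
wrist_force: [9.9, 2.7, -3.1]
width: 12.3
```

Run:
```python
from h import *
for i in range(3):
  b=snap('side','s8.png');o=telemetry.get_obs();print(o['ee_pos'],o['wrist_force'])
a=snap('top','t8.png')
f=lambda i,x,y:cv2.resize(i[y:y+100,x:x+100],(400,400),interpolation=cv2.INTER_CUBIC)
cv2.imwrite('pics/c8.png',np.hstack([f(a,335,150),f(b,310,190)]))
```

```text
[ 496.81754921 -219.15781301  170.77420489] [ 8.42578113  2.94635497 -2.44200245]
[ 496.81595795 -219.15278188  170.76102602] [ 9.00108088  3.40282777 -2.74843075]
[ 496.78647496 -219.12696698  170.73361672] [ 8.88610744  3.56196367 -3.16566033]
```

View pics/c8.png

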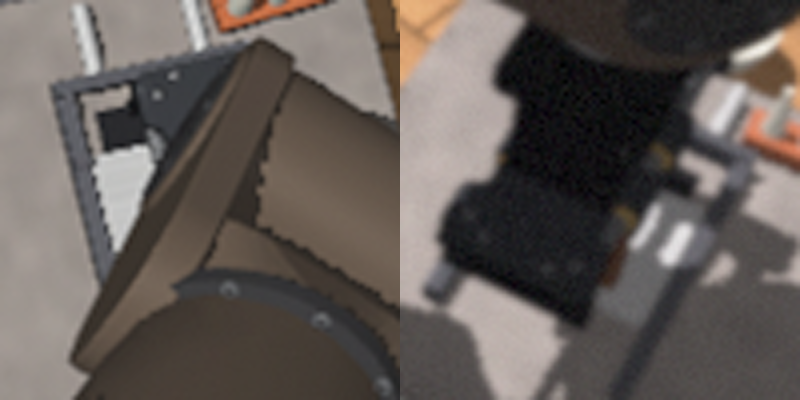

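step_arm(
  motion=[
    {"grip":0.0,"xyz":[-0.0035,-0.0009,0],"twist":0},
    {"grip":0.0,"xyz":[0,0,0],"twist":0},
  ],
)

```text
time_s: 13.42
ee_pos: [495.3, -219.6, 170.7]
ee_rot: [1.88, 2.448, 0.016]
wrist_force: [7.9, 2.5, -3.5]
width: 12.2
```

step_arm(
  motion=[
    {"grip":0.0,"xyz":[-0.0028,-0.0007,0],"twist":0},
  ],
)

```text
time_s: 13.55
ee_pos: [493.7, -220.0, 170.8]
ee_rot: [1.879, 2.447, 0.018]
wrist_force: [10.6, 3.9, -3.2]
width: 12.7
```

Run:
```python
from h import *
f=[];p=[]
for i in range(8):
  a=snap('top' if i%2 else 'side',f'v9_{i%2}.png');o=telemetry.get_obs();f.append(o['wrist_force']);p.append(o['ee_pos'])
ex=np.array([np.cos(.258),np.sin(.258)])
print([round(float(ex@(np.array([522.8,-212.3])-q[:2])),2) for q in p],(np.mean(f,0)[:2]@ex).round(2),p[-1],o['time_s'],o['width'],o['ee_rot'])
# white-plate rear edge along line near left rail, kiln y=+38, plane z=159, in t0 and now
k=np.array([526,-212.4]);ey=np.array([-ex[1],ex[0]])
for n in('pics/t0.png','pics/v9_1.png'):
  g=cv2.cvtColor(cv2.imread(n),6)
  for y in(36,41):print(n,y,[int(cv2.getRectSubPix(g,(1,1),tuple(map(float,proj('top',[*(k+ex*x+ey*y),159]))))[0,0]) for x in range(0,60,2)])
a=cv2.imread('pics/v9_1.png')[150:220,335:405];b=cv2.imread('pics/v9_0.png')[200:270,340:410]
cv2.imwrite('pics/c9.png',cv2.resize(np.hstack([a,b]),(800,400),interpolation=cv2.INTER_CUBIC))
```

```text
[30.42, 30.4, 30.37, 30.35, 30.36, 30.33, 30.32, 30.3] 9.55 [ 493.50670748 -220.06479857  170.78048369] 13.95 12.275854314684848 [1.87931011 2.44666985 0.01751762]
pics/t0.png 36 [165, 165, 164, 164, 165, 165, 164, 163, 162, 161, 162, 163, 163, 163, 164, 164, 165, 167, 164, 161, 161, 163, 162, 161, 161, 162, 163, 164, 163, 163]
pics/t0.png 41 [166, 166, 167, 167, 167, 167, 166, 165, 163, 162, 164, 165, 165, 165, 166, 161, 153, 152, 159, 162, 163, 164, 164, 163, 163, 163, 164, 165, 166, 164]
pics/v9_1.png 36 [197, 198, 199, 196, 193, 193, 195, 195, 194, 194, 194, 196, 198, 195, 195, 193, 156, 99, 66, 60, 61, 74, 73, 69, 74, 73, 83, 79, 74, 79]
pics/v9_1.png 41 [198, 201, 201, 197, 194, 194, 198, 197, 195, 195, 197, 199, 200, 198, 197, 196, 146, 121, 132, 142, 140, 145, 151, 147, 142, 141, 146, 145, 140, 136]
```

View pics/c9.png

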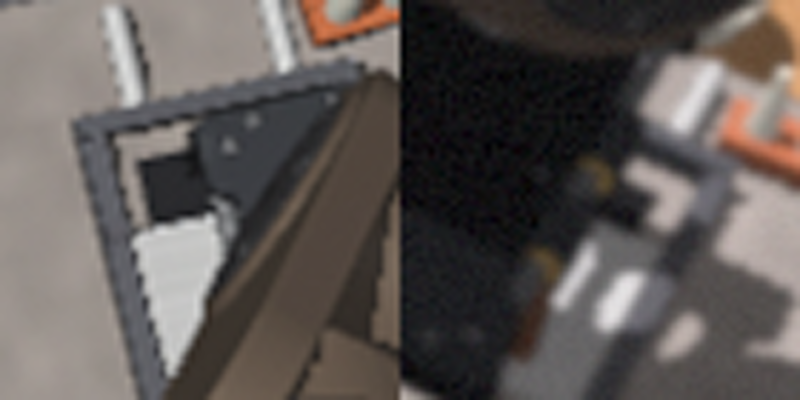

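Run:
```python
from h import *
ex=np.array([np.cos(.258),np.sin(.258)]);ey=np.array([-ex[1],ex[0]]);k=np.array([526,-212.4])
q=lambda n,u,v,z,ox,oy:(lambda P:[round(float(e@(P-k)),1) for e in(ex,ey)])(onz(n,ox+u/5.714,oy+v/5.714,z)[:2])
print('slot rear',q('top',145,162,150,335,150),q('top',190,152,150,335,150),'plate rear',q('top',152,226,159,335,150),q('top',215,212,159,335,150))
print('side pip?',q('side',650-400,295,168,340,200),'plate rear R',q('side',645-400,240,159,340,200))
s=cv2.cvtColor(cv2.imread('pics/t0.png'),6)
# rail profile at top for pips, t0
for y in(51,-51):print(y,[int(cv2.getRectSubPix(s,(1,1),tuple(map(float,proj('top',[*(k+ex*x+ey*y),164]))))[0,0]) for x in range(-10,70,3)])
o=telemetry.get_obs();print(o['ee_pos'])
```

```text
slot rear [58.5, 30.5] [58.4, 12.3] plate rear [32.3, 35.7] [32.2, 10.5]
side pip? [5.2, -51.1] plate rear R [32.4, -40.0]
51 [80, 80, 81, 80, 81, 81, 81, 80, 81, 81, 80, 80, 81, 77, 74, 79, 80, 80, 80, 80, 80, 80, 80, 80, 81, 81, 81]
-51 [79, 81, 81, 80, 80, 81, 79, 80, 80, 80, 80, 81, 80, 78, 73, 78, 80, 80, 79, 81, 80, 80, 79, 79, 79, 80, 80]
[ 493.50670748 -220.06479857  170.78048369]
```

```bash
python3 -c "
from workcell import ctrl;print(ctrl.close_job())"
```

```text
the job is handed in; nothing more can be done
None
```

The wheel is set to the index rib and the vent shutter is held at half open, with the gripper still closed on the handle. I handed the job in at about 14 s. No verdict was reported.

- **Handwheel:** I turned it clockwise with the closed fingertips pushing a spoke, in two passes, while the vent was still shut. After backing off, the top view put both pointer and rib at 2.545 rad about the axis. The side view agreed by eye. I'd trust this to about 0.02 rad.
- **Vent shutter:** I gripped the handle at 45 N and pulled it open in small steps. Tool travel from the grip was 30.3 mm, and the highest opening I read was 30.4 mm, well short of three quarters.
- **Half-open check:** The plate's rear edge measured 32.3 mm behind the kiln's centre, against about 32 mm for the pips on both rails.
- **A reading that disagreed slightly:** The spring force averaged 9.6 N, which on its own would mean about 28 mm open. I put that down to friction and sensor noise, because the travel and the pip check agree with each other.
- **Loose items:** I kept clear of the pots, the cone pack and the red wheel. I took no separate measurement of them afterwards.

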